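Tip the standing instrument case flat and push it home against the bench stop

ROBOT

A 6-joint arm with a two-finger parallel gripper is mounted at the origin on a cart in front of the work surface, level with it; the furniture and walls round the work are solid. World frame = base frame: x ahead of the robot, y to its left, z up, the work surface at z = 0. Lengths are in m, angles in rad, forces in N, time in s.
With the tool pointing down it reaches from about 0.35 to 0.975 m from the base axis. Payload 4.9 kg.
Tool frame: the origin (TCP) lies at the very end of the fingers, on their centre line; the grasp point (between the pads) lies 19 mm behind it; z points along the fingers, y is the line along which they close (so a half turn about z gives the same grasp; the last joint's range is limited). The gripper opens to 85 mm and grips with 20 to 120 N. Pads are 22 mm wide; open, the fingers measure 114 mm over their backs; the gripper's body (76 mm by 85 mm) begins 54 mm behind the grasp point. The pads swing forward as they close: fully open they stand 13 mm farther back than shut.
Start: joints at [-1.291, 0.053, 1.613, -0, 1.476, -0.119], TCP at [0.243, -0.576, 0.231] pointing down, gripper open.
Joint ranges: [-3.01, 3.01], [-1.01, 2.22], [0.06, 2.58], [-1.02, 4.17], [0.09, 2.62], [-3.14, 3.14]. Speed limits (rad/s): [2.57, 2.57, 3.14, 3.14, 3.14, 3.14].

INTERFACE

Orientations are given as a rotation vector (axis times angle).
In Python, from station import ctrl gives the robot as it stands.
- The arm moves only by the shell command python3 -m crank 'ROWS' [OPENING] [FORCE]. ROWS is text: rows parted by semicolons, each of 4 numbers parted by spaces: the shift along the world's x, y, z in units of 0.5 m (1.0 is 0.5 m), then the turn about the world's z in units of 90 degrees (1.0 is 90 degrees). In form: x y z turn; .... A call has exactly 5 rows; each row shifts and turns the commanded pose from where the row before left it; what a row does not reach is not made up. A row lasts 1/12 s, in which the tool goes at most 41.7 mm and 7.16 degrees, less where a joint would pass 70% of its speed; a pose out of reach is approached as far as the arm can. A call with a number of a shift or a turn outside -1 to 1 is refused whole. A call with a gripper value outside its range is refused whole. OPENING is the opening in per cent of the stroke, from 0 (shut) to 100 (fully open), set as the call begins (- or left out, the last holds). The fingers move at their own pace and stop on an object; FORCE is the grip in N (left out, the last holds). Time passes only in rows, so rows that do not move let the fingers close, or fill a call up. It gives the time, the measured TCP pose, the force, the opening and the grip force at its end, in the units of the state.
- ctrl.get_obs(): the state, without advancing time (a new reading comes with each control period).
- ctrl.get_image(name): name is "scene" or "top"; returns (picture, depth): 384x512x3 uint8, red, green, blue; 384x512 float32, m along the optical axis (not along the pixel's ray), 0 where there is no reading.
- ctrl.get_calibration(name): a dict with "fx", "fy", "cx", "cy" (pixels), "k1" (the pictures are not rectified: a ray, as slopes to the right and down, at radius r is drawn at 1 + k1 r^2 times it, then the intrinsics apply), "extrinsics" (4x4, takes a point from world to camera coordinates). Camera axes: x right, y down, z forward; pixel columns grow to the right and rows downward; lengths in m; the calibration is good to about 2 mm. A picture is of the moment at which its call begins. get_calibration takes no time and is no camera call.
- ctrl.finish_job(): hands the job in; it is judged then, once.
The state is a dict: "t": time; "q": joint angles; "dq": joint speeds; "effort": joint torques, N m; "tool_pos": TCP position; "tool_rot": TCP orientation; "contact_force": force on the tool from outside, world axes, zero at the start; "wrist_torque": the same for the moment, N m; "opening": finger opening in m; "grip_force": force on a finger pad.
Only numpy, scipy, OpenCV 4.12 (cv2) and the standard library are available. Lean on these libraries where they do the work, as an engineer would, in place of code of your own. Each camera call takes 0.05 s, during which the arm holds its last target. There are 200 camera calls.

TASK

The instrument case has been left standing on its end: push it over towards the bench stop so that it lies flat with its lid up, then push it along the worktop until its leading end is flush against the stop and does not hang past either end of it. Only push it, do not lift or carry it, and leave the brown dropper bottle, the small beaker and the vial where they stand.

Things in the scene. Friction and masses are not known exactly. Their poses are not given: they have to be found in the camera images.
- case_center (a point): centre of the dark grey rigid case, 150 x 216 x 66 mm, 0.5-0.8 kg. Its axes: x across the 150 mm (latch on -x), y along the 216 mm, z from bottom face to lid face. Starts upright on its -y end, bottom face towards the stop, within 0.1 rad of square. Pushed high on the lid face it tips past balance at 0.3 rad and falls flat, lid up, +y end leading, 40 to 75 mm short of the stop if it has not slid
- case_end_a (a point): point on the case's +y end (the end that is up at the start and faces the stop when the case lies flat), 20 mm above the bottom face, 65 mm from the middle towards the latch side (-x)
- case_end_b (a point): the like point on the +y end, 65 mm from the middle towards the hinge side (+x)
- bench_stop: low aluminium angle with a black rubber face, 260 mm long, 34 mm high, fixed to the worktop. Origin at worktop level in the plane of the rubber face, mid-length; x points horizontally from the case side into the stop (the way the case must go, to the robot's left), y along the stop; the angle reaches to x = +44 mm
- dropper: brown glass dropper bottle with black bulb, 37 mm in diameter, 88 mm high, loose, behind the stop; origin under its centre; to be left alone
- beaker: small glass beaker, 53 mm in diameter, 68 mm high, loose, behind the stop; origin under its centre; to be left alone
- vial: glass sample vial with a white cap, 22 mm in diameter, 49 mm high, loose, on the side of the case away from the stop, 0.1 m or more from it; origin under its centre; to be left alone

How it is judged:
By the outcome, as a careful person would: the job done as asked, in the order asked, and still so for the second after the job is handed in, with the robot touching nothing.
It also fails if it takes over 43 s, if anything falls off the work surface, if the arm or the gripper's body presses on something with over 40 N, if the wrist force passes 120 N, or if a joint passes its speed limit or range.

## Working session

There is one attempt and no reset: what is moved stays moved. The work goes in short steps, Python scripts to look and compute and a shell command to move; the robot and the scene stay as the last step left them, time stands still between calls to the robot, and variables do not carry over. Pictures are saved under pics/ and viewed, at most 10 in all, crops included, and the job is handed in when it is done.

```bash
mkdir -p pics; ls
cat > h.py <<'E'
import numpy as np, cv2
from station import ctrl
def pts(name,depth):
    c=ctrl.get_calibration(name); K=np.array([[c['fx'],0,c['cx']],[0,c['fy'],c['cy']],[0,0,1]])
    h,w=depth.shape; u,v=np.meshgrid(np.arange(w),np.arange(h))
    p=np.stack([u,v],-1).reshape(-1,1,2).astype(np.float64)
    n=cv2.undistortPoints(p,K,np.array([c['k1'],0,0,0.])).reshape(h,w,2)
    P=np.concatenate([n*depth[...,None],depth[...,None]],-1)
    E=np.array(c['extrinsics']); W=(P-E[:3,3])@E[:3,:3]
    W[depth<=0]=np.nan
    return W
def snap(tag):
    o={}
    for n in ('scene','top'):
        im,d=ctrl.get_image(n); o[n]=(im,pts(n,d)); cv2.imwrite(f'pics/{tag}_{n}.png',im[...,::-1])
    np.savez(f'pics/{tag}.npz',**{k+s:v[i] for k,v in o.items() for i,s in ((0,'_i'),(1,'_w'))})
    return o
E
python3 - <<'E'
from h import *
o=snap('a')
for n in o:
    W=o[n][1]; c=ctrl.get_calibration(n); E=np.array(c['extrinsics']); print(n,'cam at',-E[:3,:3].T@E[:3,3])
s=ctrl.get_obs(); print(s['t'],s['tool_pos'],s['tool_rot'],s['opening'])
a=cv2.imread('pics/a_scene.png');b=cv2.imread('pics/a_top.png')
cv2.imwrite('pics/a.png',cv2.resize(np.hstack([a,b]),(800,300)))
E
```

```text
pics
scene cam at [-0.34327992  0.74670785  0.81769863]
top cam at [0.39390612 0.04523929 1.45907388]
0.1 [ 0.24252336 -0.57541664  0.23018194] [-3.07753902e+00 -6.21897324e-01  3.21140036e-04] 0.08539886782419887
```

View pics/a_scene.png

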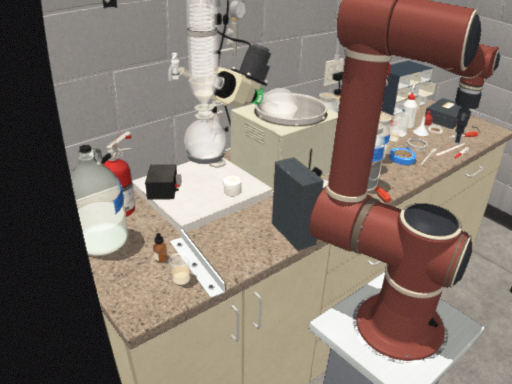

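View pics/a_top.png

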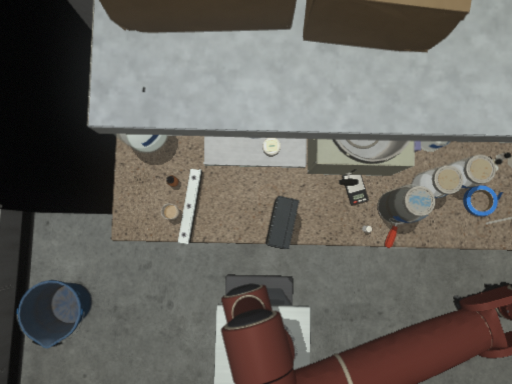

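The scene view shows the case standing at about (297,203), the stop at (197,262), the dropper at (160,248) and the beaker at (181,268). In the top view the case is at (282,222), the stop at (190,206), the dropper at (173,182), the beaker at (171,213) and the white-capped vial at (368,229).

Run:
```python
from h import *
z=np.load('pics/a.npz'); W=z['top_w']; I=z['top_i']
def rect(P,name):
    r=cv2.minAreaRect((P[:,:2]*1000).astype(np.float32)); print(name,len(P),'med z',np.median(P[:,2]).round(4),'c',np.round(r[0],1),'size',np.round(r[1],1),'ang',round(r[2],2), 'corners',cv2.boxPoints(r).round(0).tolist())
def reg(r0,r1,c0,c1,zl,zh):
    P=W[r0:r1,c0:c1].reshape(-1,3); return P[(P[:,2]>zl)&(P[:,2]<zh)]
rect(reg(190,252,260,305,.2,.23),'case top')
# stop: bright
P=reg(165,248,174,206,.025,.045); rect(P,'stop>25mm')
P=reg(165,248,174,206,-.01,.045); Q=P
b=I[165:248,174:206].min(-1).reshape(-1)
P=W[165:248,174:206].reshape(-1,3)[b>130]; rect(P,'stop bright')
rect(reg(170,195,160,182,.03,.12),'dropper');rect(reg(200,225,160,180,.03,.12),'beaker');rect(reg(220,240,360,376,.03,.07),'vial')
print('table z',np.nanmedian(W[190:230,215:255,2]))
S=z['scene_w'];
for nm,A in (('top',W),('scene',S)):
  P=A.reshape(-1,3)
  for x in (.3,.35,.4,.45,.5,.55,.6):
    m=(abs(P[:,0]-x)<.006)&(P[:,1]>.2)&(P[:,1]<.42)&(P[:,2]>.012)&(P[:,2]<.045)
    if m.sum()>2: print(nm,x,m.sum(),'y',P[m,1].min().round(4),P[m,1].max().round(4),'z',P[m,2].max().round(4))
# obstacles near -y of case
P=W.reshape(-1,3); 
for x in np.arange(.3,.75,.05):
  m=(abs(P[:,0]-x)<.025)&(P[:,1]<.2)&(P[:,1]>-.4)&(P[:,2]>.03)
  print(round(x,2),[(round(y,2),round(float(P[m&(abs(P[:,1]-y)<.025),2].max()),2)) for y in np.arange(-.4,.2,.05) if (m&(abs(P[:,1]-y)<.025)).any()])
```

```text
case top 1107 med z 0.2147 c [427.4 -47.7] size [ 67.1 149. ] ang 79.15 corners [[348.0, -67.0], [494.0, -95.0], [507.0, -29.0], [360.0, -1.0]]
stop>25mm 239 med z 0.0312 c [484.  278.1] size [ 83.  257.9] ang 82.47 corners [[351.0, 254.0], [606.0, 220.0], [617.0, 302.0], [362.0, 336.0]]
stop bright 823 med z nan c [nan nan] size [0. 0.] ang 0.0 corners [[nan, nan], [nan, nan], [nan, nan], [nan, nan]]
dropper 98 med z 0.0616 c [563.8 317.6] size [30.6 34.9] ang 66.48 corners [[542.0, 311.0], [574.0, 297.0], [586.0, 325.0], [554.0, 339.0]]
beaker 107 med z 0.0602 c [461.  319.5] size [49.3 50.9] ang 1.28 corners [[436.0, 344.0], [437.0, 294.0], [486.0, 295.0], [485.0, 346.0]]
vial 40 med z 0.0479 c [ 416.6 -346. ] size [21.2 16.9] ang 89.46 corners [[408.0, -357.0], [425.0, -357.0], [425.0, -336.0], [408.0, -335.0]]
table z -0.0006746531810899364
top 0.35 4 y 0.2583 0.2629 z 0.0332
top 0.4 13 y 0.2481 0.2572 z 0.0384
top 0.45 62 y 0.2411 0.3925 z 0.0396
top 0.5 12 y 0.2348 0.2715 z 0.0354
top 0.55 34 y 0.2275 0.3325 z 0.0449
top 0.6 11 y 0.2209 0.2547 z 0.0374
scene 0.35 20 y 0.2597 0
[... 1308 characters left out ...]
), 0.84)]
0.65 [(np.float64(-0.4), 0.26), (np.float64(-0.35), 0.84), (np.float64(-0.3), 0.84), (np.float64(-0.25), 0.84), (np.float64(-0.2), 0.97), (np.float64(-0.15), 0.97), (np.float64(-0.1), 0.95), (np.float64(-0.05), 0.84), (np.float64(-0.0), 0.84), (np.float64(0.05), 0.84), (np.float64(0.1), 0.84), (np.float64(0.15), 0.84), (np.float64(0.2), 0.84)]
0.7 [(np.float64(-0.4), 0.17), (np.float64(-0.35), 0.84), (np.float64(-0.3), 0.84), (np.float64(-0.25), 0.84), (np.float64(-0.2), 0.97), (np.float64(-0.15), 0.97), (np.float64(-0.1), 0.97), (np.float64(-0.05), 0.96), (np.float64(-0.0), 0.93), (np.float64(0.05), 0.93), (np.float64(0.1), 0.94), (np.float64(0.15), 0.94), (np.float64(0.2), 0.94)]
```

```bash
python3 -m crank '.025 .074 0 .06; .025 .074 0 .06; .025 .074 0 .06; .025 .074 0 .06; .025 .074 0 .06' 100; python3 -m crank '.025 .074 0 .06; .025 .074 0 .06; .025 .074 0 .06; .025 .074 0 .06; .025 .074 0 .06'
```

```text
t: 0.52
tool_pos: [0.3052, -0.389, 0.2305]
tool_rot: [-2.845, -1.329, -0.0]
contact_force: [0.6, 0.5, 0.4]
opening: 0.085
grip_force: 0.0
t: 0.93
tool_pos: [0.3676, -0.204, 0.2309]
tool_rot: [-2.457, -1.957, -0.0]
contact_force: [0.9, -0.5, 0.1]
opening: 0.0853
grip_force: 0.0
```

```bash
python3 -m crank '.02 .02 -.03 .006; .02 .03 -.03 .006; .02 .03 -.03 .006; .018 .03 -.028 .005; .01 .03 0 0'
python3 - <<'E'
from h import *
o=snap('b'); W=o['top'][1]
P=W[190:252,255:330].reshape(-1,3); P=P[(P[:,2]>.2)&(P[:,2]<.3)]
s=ctrl.get_obs(); print(s['tool_pos'])
b=cv2.imread('pics/b_top.png')[160:300,200:380]; c=cv2.imread('pics/b_scene.png')[100:300,200:400]
cv2.imwrite('pics/b.png',np.hstack([cv2.resize(b,(450,350)),cv2.resize(c,(350,350))]))
E
```

```text
t: 1.35
tool_pos: [0.4103, -0.1339, 0.1684]
tool_rot: [-2.42, -1.994, 0.004]
contact_force: [0.2, 0.4, -0.1]
opening: 0.0855
grip_force: 0.0
[ 0.41128076 -0.13402196  0.17076604]
```

View pics/b.png

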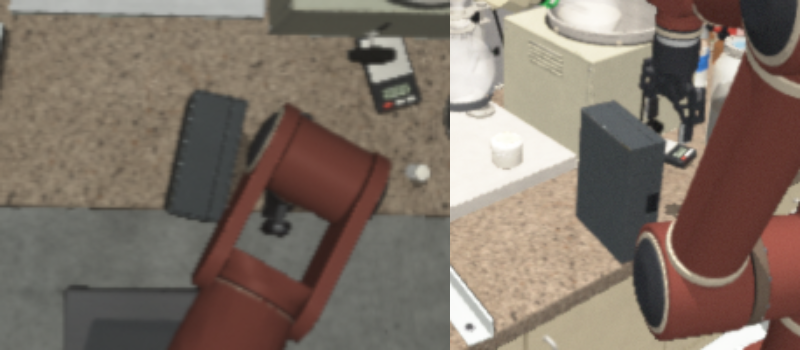

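The gripper stands just behind the lid face, fingers spanning the case's width and below its top edge. I'll approach and push.

```bash
python3 -m crank '.003 .016 0 0; .003 .016 0 0; .003 .016 0 0; .003 .016 0 0; .003 .016 0 0'; python3 -m crank '.003 .015 0 0; .003 .015 0 0; .003 .015 0 0; .003 .015 0 0; .003 .015 0 0'
```

```text
t: 1.87
tool_pos: [0.4194, -0.0954, 0.1727]
tool_rot: [2.426, 1.996, 0.001]
contact_force: [0.9, -0.6, 0.3]
opening: 0.0857
grip_force: 0.0
t: 2.28
tool_pos: [0.4268, -0.0576, 0.1723]
tool_rot: [-2.425, -1.997, -0.0]
contact_force: [-0.2, -0.3, 0.0]
opening: 0.0853
grip_force: 0.0
```

Run:
```python
from h import *
o=snap('c')
b=cv2.imread('pics/c_top.png')[160:300,200:380]; c=cv2.imread('pics/c_scene.png')[100:300,200:400]
cv2.imwrite('pics/c.png',np.hstack([cv2.resize(b,(450,350)),cv2.resize(c,(350,350))]))
```

```text
(no output)
```

View pics/c.png

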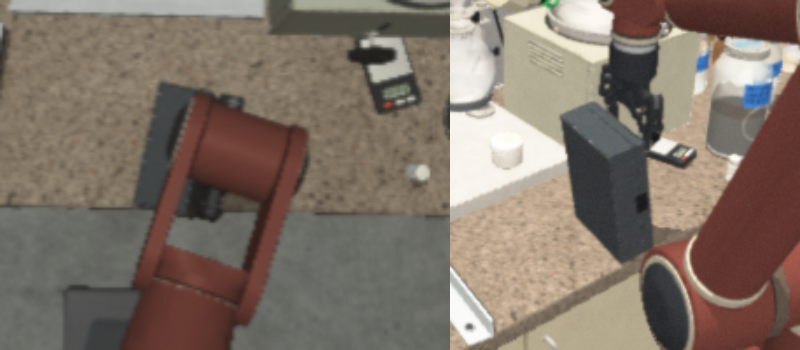

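The case is tilting about its bottom-face edge (some 10°) with its foot in place. I'll continue past balance.

```bash
python3 -m crank '.003 .014 0 0; .003 .014 0 0; .003 .014 0 0; .002 .012 0 0; .002 .01 0 0'; python3 -m crank '0 0 0 0;0 0 0 0;0 0 0 0;0 0 0 0;0 0 0 0';python3 - <<'E'
from h import *
o=snap('d')
b=cv2.imread('pics/d_top.png')[140:280,150:330]; c=cv2.imread('pics/d_scene.png')[120:320,150:350]
cv2.imwrite('pics/d.png',np.hstack([cv2.resize(b,(450,350)),cv2.resize(c,(350,350))]))
E
```

```text
t: 2.8
tool_pos: [0.4333, -0.0257, 0.1723]
tool_rot: [-2.425, -1.997, -0.0]
contact_force: [0.3, 0.6, -0.1]
opening: 0.0854
grip_force: 0.0
t: 3.22
tool_pos: [0.4332, -0.0267, 0.1723]
tool_rot: [2.426, 1.996, -0.0]
contact_force: [-0.5, -0.3, -0.1]
opening: 0.0853
grip_force: 0.0
```

View pics/d.png

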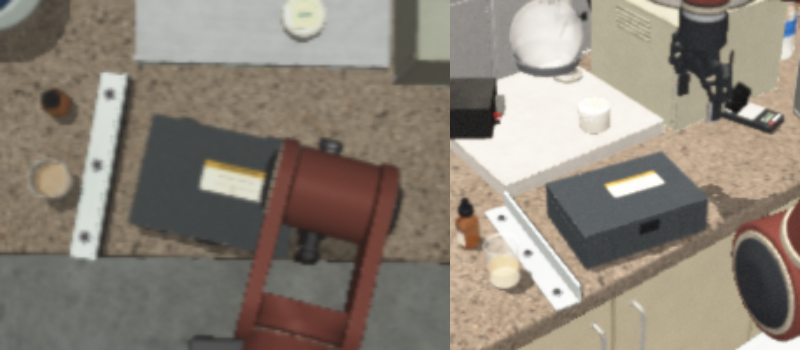

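The case lies flat, lid up, a gap short of the stop; dropper and beaker are untouched. I'll measure its pose.

```bash
cat > m.py <<'E'
from h import *
def measure(tag):
    z=np.load(f'pics/{tag}.npz'); r=[]
    for n in ('top','scene'):
        P=z[n+'_w'].reshape(-1,3); P=P[(P[:,2]>.055)&(P[:,2]<.075)&(P[:,0]>.3)&(P[:,0]<.56)&(P[:,1]>-.06)&(P[:,1]<.28)]
        # leading edge: max y per x-bin ; stop face: min y per x-bin
        Q=z[n+'_w'].reshape(-1,3); S=Q[(Q[:,2]>.025)&(Q[:,2]<.037)&(Q[:,1]>.2)&(Q[:,1]<.30)&(Q[:,0]>.37)&(Q[:,0]<.6)]
        xb=np.arange(P[:,0].min()+.03,P[:,0].max()-.03,.01)
        e=np.array([(x,P[abs(P[:,0]-x)<.005][:,1].max()) for x in xb if (abs(P[:,0]-x)<.005).any()])
        f=np.polyfit(e[:,0],e[:,1],1)
        T=np.array([(x,np.percentile(S[abs(S[:,0]-x)<.005][:,1],10)) for x in np.arange(.38,.6,.01) if (abs(S[:,0]-x)<.005).sum()>2])
        g=np.polyfit(T[:,0],T[:,1],1)
        lead=P[P[:,1]>np.polyval(f,P[:,0])-.03]
        print(n,'lead slope %.3f y@.48 %.4f'%(f[0],np.polyval(f,.48)),'x span lead',lead[:,0].min().round(3),lead[:,0].max().round(3),'z',np.median(P[:,2]).round(3),'ymin',P[:,1].min().round(3),'stop slope %.3f y@.48 %.4f'%(g[0],np.polyval(g,.48)))
E
python3 -c "
from m import *
measure('d')"
```

```text
top lead slope -0.066 y@.48 0.1980 x span lead 0.396 0.549 z 0.065 ymin -0.012 stop slope -0.135 y@.48 0.2385
scene lead slope -0.098 y@.48 0.1999 x span lead 0.394 0.549 z 0.064 ymin -0.024 stop slope 0.056 y@.48 0.2249
```

```bash
python3 -m crank '-.004 -.03 0 .01; -.004 -.03 0 .01; -.004 -.03 0 .01; 0 0 -.05 0; 0 0 -.075 0'; python3 -m crank '0 0 -.075 0; 0 0 -.06 0; 0 0 -.03 0; 0 0 -.02 0; 0 0 0 0'
```

```text
t: 3.73
tool_pos: [0.4308, -0.0736, 0.1138]
tool_rot: [2.373, 2.045, 0.008]
contact_force: [1.2, -0.9, 0.0]
opening: 0.0853
grip_force: 0.0
t: 4.15
tool_pos: [0.4254, -0.071, 0.0151]
tool_rot: [-2.375, -2.05, 0.004]
contact_force: [-0.4, 0.5, 0.3]
opening: 0.0855
grip_force: 0.0
```

```bash
python3 -m crank '.003 .02 0 0; .003 .02 0 0; .002 .015 0 0; .002 .015 0 0; .002 .01 0 0'; python3 -m crank '.002 .014 0 0; .002 .014 0 0; .002 .014 0 0; .002 .014 0 0; .002 .014 0 0'
python3 - <<'E'
from h import *
o=snap('e')
b=cv2.imread('pics/e_top.png')[140:280,150:330]; c=cv2.imread('pics/e_scene.png')[120:320,150:350]
cv2.imwrite('pics/e.png',np.hstack([cv2.resize(b,(450,350)),cv2.resize(c,(350,350))]))
E
```

```text
t: 4.57
tool_pos: [0.434, -0.0303, 0.0183]
tool_rot: [2.375, 2.054, 0.002]
contact_force: [-0.5, -0.8, 0.5]
opening: 0.0856
grip_force: 0.0
t: 4.98
tool_pos: [0.4389, 0.0032, 0.018]
tool_rot: [2.375, 2.052, -0.001]
contact_force: [-0.7, -6.1, 1.9]
opening: 0.0851
grip_force: 2.9
```

View pics/e.png

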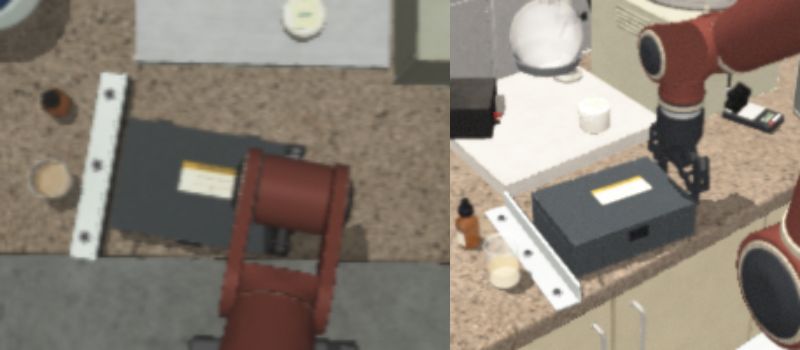

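The case slides squarely and is within about 10 mm of the stop. I'll continue slowly and watch the force.

```bash
python3 -m crank '.001 .007 0 0; .001 .007 0 0; .001 .006 0 0; 0 .004 0 0; 0 0 0 0'
```

```text
t: 5.5
tool_pos: [0.44, 0.0146, 0.0175]
tool_rot: [2.375, 2.052, -0.002]
contact_force: [-0.4, -6.8, 0.2]
opening: 0.0853
grip_force: 3.3
```

```bash
python3 -m crank '0 .003 0 0; 0 .003 0 0; 0 .003 0 0; 0 0 0 0; 0 0 0 0'; python3 -m crank '0 .003 0 0; 0 .003 0 0; 0 .002 0 0; 0 0 0 0; 0 0 0 0'
```

```text
t: 5.92
tool_pos: [0.4411, 0.0147, 0.0184]
tool_rot: [2.365, 2.051, -0.011]
contact_force: [1.6, -26.1, 0.4]
opening: 0.0853
grip_force: 12.6
t: 6.33
tool_pos: [0.4419, 0.0147, 0.0194]
tool_rot: [2.357, 2.049, -0.019]
contact_force: [1.3, -42.9, 3.8]
opening: 0.0856
grip_force: 21.2
```

The force rose to 43 N with no further travel, so the case is seated on the stop. I'll back off, rise and check.

```bash
python3 -m crank '0 -.006 0 0; -.001 -.008 0 0; -.004 -.03 0 0; -.006 -.05 0 0; -.006 -.05 0 0'; python3 -m crank '-.005 -.05 .06 0; 0 -.04 .07 0; 0 -.04 .07 0; 0 -.05 .06 0; 0 -.05 .06 0';python3 - <<'E'
from m import *
o=snap('f'); measure('f')
b=cv2.imread('pics/f_top.png')[150:270,160:310]; c=cv2.imread('pics/f_scene.png')[170:310,140:310]
cv2.imwrite('pics/f.png',np.hstack([cv2.resize(b,(400,400),interpolation=2),cv2.resize(c,(400,400),interpolation=2)]))
E
```

```text
t: 6.75
tool_pos: [0.4307, -0.048, 0.017]
tool_rot: [-2.376, -2.054, -0.001]
contact_force: [-0.1, 0.2, -0.4]
opening: 0.0855
grip_force: 0.0
t: 7.17
tool_pos: [0.4284, -0.1634, 0.1788]
tool_rot: [-2.377, -2.053, -0.002]
contact_force: [1.1, -0.2, -0.1]
opening: 0.0853
grip_force: 0.0
top lead slope -0.142 y@.48 0.2358 x span lead 0.395 0.545 z 0.065 ymin 0.018 stop slope -0.123 y@.48 0.2400
scene lead slope -0.139 y@.48 0.2383 x span lead 0.391 0.544 z 0.064 ymin 0.016 stop slope -0.062 y@.48 0.2353
```

View pics/f.png

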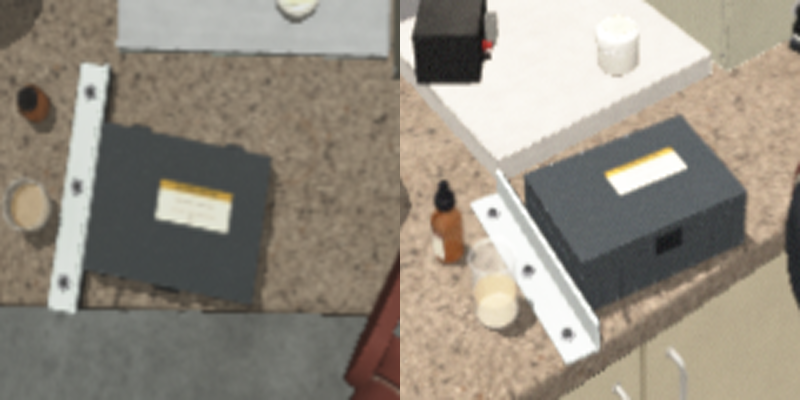

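The case sits against the rubber face, centred within the stop's length, with dropper and beaker in place. One quick check of the angle between the case end and the stop, and of the loose objects.

Run:
```python
from h import *
z=np.load('pics/f.npz'); z0=np.load('pics/a.npz'); I=z['top_i']; W=z['top_w']
P=W.reshape(-1,3); m=(P[:,2]>.055)&(P[:,2]<.075)&(P[:,0]>.33)&(P[:,0]<.58)&(P[:,1]>0)&(P[:,1]<.29)&(I.max(-1).reshape(-1)<90)
p=P[m]; p=p[p[:,1]<.262-.145*(p[:,0]-.35)]
print('case',cv2.minAreaRect((p[:,:2]*1000).astype(np.float32)))
# sub-pixel edges in the picture: stop's bright->dark edge (z=.034) per row, rays onto plane
c=ctrl.get_calibration('top');K=np.array([[c['fx'],0,c['cx']],[0,c['fy'],c['cy']],[0,0,1]]);E=np.array(c['extrinsics'])
def ray(u,v,h):
    n=cv2.undistortPoints(np.array([[[u,v]]],float),K,np.array([c['k1'],0,0,0.])).reshape(2)
    d=E[:3,:3].T@np.r_[n,1];o=-E[:3,:3].T@E[:3,3]; return (o+d*(h-o[2])/d[2])[:2]
for nm in 'af':
    G=np.load(f'pics/{nm}.npz')['top_i'].astype(float).mean(-1); A=[]
    for v in range(174,240,2):
        g=G[v,184:206]; d=-np.diff(g); k=d.argmax(); w=d[max(k-2,0):k+3].clip(0); A.append(ray(184.5+max(k-2,0)+(w*np.arange(len(w))).sum()/w.sum(),v,.034))
    A=np.array(A); f=np.polyfit(A[:,0],A[:,1],1); r=A[:,1]-np.polyval(f,A[:,0]); A=A[abs(r)<.003]; print('stop edge',nm,len(A),np.polyfit(A[:,0],A[:,1],1))
# case trailing end (dark->bright), z=.066
G=I.astype(float).mean(-1);A=[]
for v in range(196,235):
    g=G[v,245:275]; d=np.diff(g);k=d.argmax();w=d[max(k-2,0):k+3].clip(0);A.append(ray(245.5+max(k-2,0)+(w*np.arange(len(w))).sum()/w.sum(),v,.066))
A=np.array(A);
for _ in range(3):
    f=np.polyfit(A[:,0],A[:,1],1);A=A[abs(A[:,1]-np.polyval(f,A[:,0]))<.003]
print('case rear edge',len(A),f, 'lead y@.48:',np.polyval(f,.48-.216*.14)+.216*.99)
for nm,(a,b,q,d,lo) in dict(drop=(170,195,160,182,.03),beak=(200,225,160,180,.03),vial=(220,240,360,376,.03)).items():
    print(nm,[np.nanmedian(Z['top_w'][a:b,q:d].reshape(-1,3)[Z['top_w'][a:b,q:d,2].reshape(-1)>lo],0).round(3) for Z in (z0,z)])
```

```text
case ((453.74774169921875, 130.59124755859375), (211.58753967285156, 153.8849639892578), 81.86141204833984)
stop edge a 33 [-0.13600565  0.30487625]
stop edge f 33 [-0.13626744  0.30508234]
case rear edge 27 [-0.12293213  0.06671405] lead y@.48: 0.2252641007857125
drop [array([0.562, 0.315, 0.062]), array([0.562, 0.315, 0.057])]
beak [array([0.461, 0.325, 0.06 ]), array([0.461, 0.328, 0.056])]
vial [array([ 0.418, -0.345,  0.048]), array([ 0.41 , -0.212,  0.505])]
```

```bash
python3 -c "
from station import ctrl
print(ctrl.finish_job())"
```

```text
the job is handed in; nothing more can be done
None
```

I tipped the case flat, lid up, and pushed it up to the stop, then handed the job in at about 7.5 s. The push force rose to 43 N at the stop, and the case end and stop face measure parallel within about 1°. It sits within the stop's length; the dropper and beaker read unmoved, while the arm hid the vial in the final view (the gripper passed well above it).

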